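# Close the winged line union: by hand, then with its spanner

## Robot

A 7-joint arm with a two-finger parallel gripper is mounted at the origin on a cart in front of the work surface, level with it; the furniture and walls round the work are solid. World frame = base frame: x ahead of the robot, y to its left, z up, the work surface at z = 0. Lengths are in mm, angles in rad, forces in N, time in s.
With the tool pointing down it reaches from about 425 to 875 mm from the base axis. Payload 8.4 kg.
Tool frame: the origin (TCP) lies midway between the tips of the shut fingers; the grasp point (between the pads) lies 19 mm behind it; z points along the fingers, y is the line along which they close (so a half turn about z gives the same grasp; the last joint's range is limited). The gripper opens to 85 mm and grips with 20 to 120 N. Pads are 22 mm wide; open, the fingers measure 114 mm over their backs; the gripper's body (76 mm by 85 mm) begins 54 mm behind the grasp point. The pads swing forward as they close: fully open they stand 13 mm farther back than shut.
Start: joints at [-1.312, 0.333, 0.04, 1.465, -0.013, 1.343, -0.059], TCP at [227.639, 608.806, 231.308] pointing down, gripper open.
Joint ranges: [-2.58, 2.58], [-0.38, 2.09], [-1.3, 1.39], [0.25, 2.4], [-1.5, 4.64], [0.08, 2.09], [-2.65, 2.65]. Speed limits (rad/s): [2.22, 2.22, 2.79, 2.79, 3.14, 3.14, 3.14].

## Interface

Orientations are given as a unit quaternion [w, x, y, z].
In Python, from plant import get_state, optics, job, nets gives the robot as it stands.
- The arm moves only by the shell command python3 -m jog 'ROWS'. ROWS is JSON, a list that holds one entry, the list of rows, each a list of 5 numbers: the shift along the tool's x, y, z each as a share of 250 mm, from -1 to 1, then the turn about the tool's z as a share of 2 pi rad, from -1 to 1, then the opening, from 0 (shut) to 1 (fully open). In form: [[[tx, ty, tz, spin, grip], ...]]. A call has 1 to 8 rows; each row is the pose to reach, as a shift and turn from the pose commanded when the call began, along the tool's axes at that moment, turning the shorter way round; what a row does not reach only later rows make up. A row lasts 1/10 s, in which the tool goes at most 50 mm and 8.59 degrees, less where a joint would pass 70% of its speed; a pose out of reach is approached as far as the arm can. A call with a number of a shift or a turn outside -1 to 1 is refused whole. A call with a gripper value outside its range is refused whole. The fingers move at their own pace and stop on an object; the grip force is fixed at half the most. Time passes only in rows, so rows that repeat a pose let the fingers close. It gives the time, the measured TCP pose, the force, the opening and the grip force at its end, in the units of the state.
- get_state(): the state, without advancing time (a new reading comes with each control period).
- optics.capture(name): name is "scene" or "top" or "wrist"; returns the picture (420x560x3 uint8, blue, green, red); there is no depth.
- optics.camera_params(name): a dict with "fx", "fy", "cx", "cy" (pixels), "xyz" and "rotation" of the camera in the world; the wrist camera has in their place "hand_eye" (4x4, takes a point from camera to tool coordinates, whose origin is the TCP and whose axes are the flange's). Camera axes: x right, y up, looking along -z (the intrinsics and any distortion apply to the point x, -y, -z); pixel columns grow to the right and rows downward; lengths in mm; the calibration is good to about 2 mm. A picture is of the moment at which its call begins: read the wrist's pose just before it. camera_params takes no time and is no camera call.
- job.finish_job(): hands the job in; it is judged then, once.
Trained networks look in the newest picture that a camera, given by its name, has taken for a name from the list of things; names that differ only in an ending like _2 or _b are one class to them, and where a whole thing is asked for, a point or a joint stands for the part that bears it (a point fixed in the world has none). Each returns a list of dicts, best first, with "score" (0 to 1); they miss things now and then, are a little off and sometimes report something else, mostly with a low value. They report only what shows in the picture. A call takes as long as a camera call.
- nets.search_frame(thing, camera): "rect" ([left, top, right, bottom] in pixels, round what is visible of it).
- nets.outline_of(thing, camera): "pixels" (420x560 bool, what is visible of it) and "rect" ([left, top, right, bottom] in pixels, round what is visible of it).
- nets.place_of(thing, camera): "at" ([column, row] in pixels: a listed point, or the origin of a listed thing).
The state is a dict: "clock": time; "joint_pos": joint angles; "qd": joint speeds; "joint_efforts": joint torques, N m; "tcp_pos": TCP position; "ee_rot": TCP orientation; "contact_force": force on the tool from outside, world axes, zero at the start; "wrist_torque": the same for the moment, N m; "opening": opening from 0.0 (shut) to 1.0 (fully open); "finger_force": force on a finger pad.
Only numpy, scipy, OpenCV 4.12 (cv2) and the standard library are available. Lean on these libraries where they do the work, as an engineer would, in place of code of your own. Each camera call takes 0.05 s, during which the arm holds its last target. There are 200 camera calls.

## Task

The drinks lines have been flushed and need closing up again. On the union whose top coupling has two wings, turn the winged coupling clockwise by hand until it is fully home, its wings in line with the outlet pipe; only then swing the spanner on the lock nut beneath it clockwise until it is fully home too, its handle pointing straight away from the outlet pipe. Leave the other union, the one with the round coupling, and the lime and jigger as they are.

Things in the scene. Friction and masses are not known exactly. Their poses are not given: they have to be found in the camera images.
- winged_union: the union to close: fixed upright steel fitting, 122 mm tall, round flange 80 mm in diameter on the stand's top. Origin: centre of the flange's underside, on the upright axis about which its coupling and its lock nut both turn; z up. Its outlet pipe (21 mm thick, 30 mm up, ending about 95 mm from the axis) leaves along its own +x.
- winged_coupling (a joint): turn of the winged coupling on top, about the upright axis, rad; grows clockwise seen from above. Hard stop at 1.2 = fully home, wings in line with the pipe; at value q the wing plate lies 1.2 - q counter-clockwise from the union's x axis. Starts at 0 to 0.3. Does not rise or sink; steady friction 0.12 N m; stays where left.
- winged_coupling_grip (a point): the place to pinch: on the axis, 108 mm above the stand, in the middle of the wing plate, an upright flat plate 10 mm thick, 65 mm long over both wings, from 86 to 120 mm above the stand (round ends up to 122). Under it a hub of 36 mm diameter reaches from 68 to 86 mm.
- winged_spanner (a joint): turn of the lock nut with its captive flat spanner, same axis, rad; grows clockwise seen from above. Hard stop at 0.8 = fully home, handle along the union's -x, opposite the pipe; at value q the handle lies 0.8 - q counter-clockwise from the union's -x. Starts at 0 to 0.2. Steady friction 0.25 N m (2.5 N at the grip); stays where left.
- winged_spanner_grip (a point): on the middle of the spanner's handle, 105 mm from the axis, 56 mm above the stand. The handle is a level steel bar 14 mm wide, 8 mm thick, free beneath, from 25 to 136 mm from the axis, with a round end of 19 mm diameter there.
- round_union: the other union, to be left alone: same fitting, pipe and spanner, but its top coupling is a round knurled cap of 45 mm diameter, 107 mm tall overall. Origin and axes as for the winged union.
- round_coupling_side (a point): a point on the rim of the round coupling, 22 mm from its axis
- round_spanner_grip (a point): point on the round union's spanner handle, 105 mm from its axis
- lime: bystander: green lime, 52x43x42 mm, lying loose on the stand; origin at its underside
- jigger: bystander: steel double-cone measure, 41 mm diameter, 97 mm tall, standing loose; origin at its underside

How it is judged:
By the outcome, as a careful person would: the job done as asked, in the order asked, and still so for the second after the job is handed in, with the robot touching nothing.
It also fails if it takes over 48 s, if anything falls off the work surface, if the arm or the gripper's body presses on something with over 40 N, if the wrist force passes 120 N, or if a joint passes its speed limit or range.

## Working session

There is one attempt and no reset: what is moved stays moved. The work goes in short steps, Python scripts to look and compute and a shell command to move; the robot and the scene stay as the last step left them, time stands still between calls to the robot, and variables do not carry over. Pictures are saved under pics/ and viewed, at most 10 in all, crops included, and the job is handed in when it is done.

```bash
mkdir -p pics; ls; cat > h.py <<'E'
import numpy as np,cv2
from plant import get_state,optics,job,nets
def ray(cam,px):
    p=optics.camera_params(cam)
    R=np.array(p["rotation"]);o=np.array(p["xyz"])
    d=np.array([(px[0]-p["cx"])/p["fx"],-(px[1]-p["cy"])/p["fy"],-1.])
    return o,R@d
def at(cam,px,z):
    o,d=ray(cam,px); return o+d*(z-o[2])/d[2]
E
python3 - <<'E'
from h import *
s=get_state();print(s)
for c in("top","scene"):
    p=optics.camera_params(c);print(p)
    cv2.imwrite(f"pics/{c}0.png",optics.capture(c))
    for n,z in [("winged_union",0),("winged_coupling_grip",108),("winged_spanner_grip",56),("round_union",0),("round_coupling_side",95),("round_spanner_grip",56),("lime",0),("jigger",0)]:
        r=nets.place_of(n,c)[:3]
        print(c,n,[(np.round(q["at"]),round(q["score"],2),np.round(at(c,q["at"],z))) for q in r])
print(optics.camera_params("wrist"))
E
```

```text
pics
{'clock': 0.0, 'joint_pos': array([-1.31219516,  0.33392394,  0.03987683,  1.46629389, -0.01340728,
        1.34333434, -0.05848256]), 'qd': array([ 0.00010635,  0.00040129, -0.0016495 ,  0.00179442, -0.00061403,
        0.00086025,  0.00194972]), 'joint_efforts': array([-2.02983556e-04, -6.58556414e+01,  1.36540912e+00, -4.05565310e+01,
        1.67307502e-02,  1.25278631e-02,  1.14951035e-05]), 'tcp_pos': array([227.4997179 , 608.37497098, 230.40183112]), 'ee_rot': array([-9.68157984e-05,  1.77950009e-01,  9.84039165e-01, -8.41170602e-04]), 'contact_force': array([ 0.28916322, -0.01890524, -0.01061318]), 'wrist_torque': array([ 0.04720661, -0.03468998,  0.01310205]), 'finger_force': 0.0, 'opening': 0.9949783643421607}
{'fx': 407.9520576809862, 'fy': 407.9520576809862, 'cx': 271.71594408042574, 'cy': 210.77639401893376, 'xyz': array([ 303.95965671,    2.06078435, 1092.60860626]), 'rotation': array([ 0.72452405,  0.07534889, -0.07074906, -0.68145581])}Traceback (most recent call last):
  File "<stdin>", line 8, in <module>
  File "h.py", line 9, in at
    o,d=ray(cam,px); return o+d*(z-o[2])/d[2]
        ~~~^^^^^^^^
  File "h.py", line 7, in ray
    return o,R@d
             ~^~
ValueError: matmul: Input operand 1 has a mismatch in its core dimension 0, with gufunc signature (n?,k),(k,m?)->(n?,m?) (size 3 is different from 4)
```

```bash
sed -i '1a from scipy.spatial.transform import Rotation as Ro\ndef M(q): return Ro.from_quat(np.roll(q,-1)).as_matrix()' h.py; sed -i 's/R=np.array(p\["rotation"\])/R=M(p["rotation"])/' h.py
python3 - <<'E'
from h import *
for c in("top","scene"):
    p=optics.camera_params(c);print(p)
    cv2.imwrite(f"pics/{c}0.png",optics.capture(c))
    for n,z in [("winged_union",0),("winged_coupling_grip",108),("winged_spanner_grip",56),("round_union",0),("round_coupling_side",95),("round_spanner_grip",56),("lime",0),("jigger",0)]:
        r=nets.place_of(n,c)[:3]
        print(c,n,[(np.round(q["at"]),round(q["score"],2),np.round(at(c,q["at"],z))) for q in r])
print(optics.camera_params("wrist"),get_state()['clock'])
E
```

```text
{'fx': 407.9520576809862, 'fy': 407.9520576809862, 'cx': 271.71594408042574, 'cy': 210.77639401893376, 'xyz': array([ 303.95965671,    2.06078435, 1092.60860626]), 'rotation': array([ 0.72452405,  0.07534889, -0.07074906, -0.68145581])}
top winged_union [(array([323., 193.]), 0.67, array([ 593., -123.,    0.]))]
top winged_coupling_grip [(array([329., 185.]), 0.52, array([ 584., -124.,  108.]))]
top winged_spanner_grip [(array([357., 214.]), 0.58, array([ 526., -205.,   56.]))]
top round_union [(array([203., 194.]), 0.9, array([568., 207.,   0.]))]
top round_coupling_side [(array([190., 182.]), 0.64, array([574., 226.,  95.]))]
top round_spanner_grip [(array([225., 223.]), 0.58, array([481., 134.,  56.]))]
top lime [(array([159., 250.]), 0.74, array([407., 310.,   0.]))]
top jigger [(array([393., 265.]), 0.86, array([ 405., -314.,    0.]))]
{'fx': 407.7480400556151, 'fy': 407.7480400556151, 'cx': 280.97523912161205, 'cy': 210.6822325573385, 'xyz': array([ 46.95770595, 606.18706964, 572.18608412]), 'rotation': array([-0.27202865, -0.14532846,  0.45857389,  0.83342069])}
scene winged_u
[... 320 characters left out ...]
., 227.,  95.]))]
scene round_spanner_grip [(array([242., 256.]), 0.72, array([483., 132.,  56.]))]
scene lime [(array([206., 363.]), 0.96, array([396., 327.,   0.]))]
scene jigger [(array([371., 199.]), 0.59, array([ 407., -317.,    0.]))]
{'fx': 318.9041307416483, 'fy': 318.9041307416483, 'cx': 279.4830288237765, 'cy': 206.68425837223973, 'hand_eye': array([[-1.27779071e-03,  9.54226372e-01,  2.99082595e-01,
         7.67011899e+01],
       [ 9.99999183e-01,  1.21041797e-03,  4.10511753e-04,
         1.99714352e-02],
       [ 2.97061943e-05,  2.99082875e-01, -9.54227139e-01,
        -1.41295245e+02],
       [ 0.00000000e+00,  0.00000000e+00,  0.00000000e+00,
         1.00000000e+00]])} 1.0
```

View pics/top0.png

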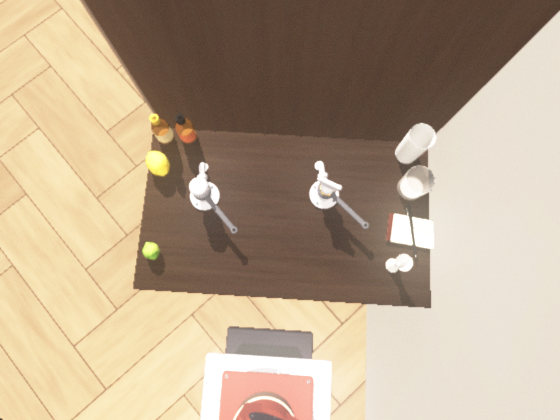

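View pics/scene0.png

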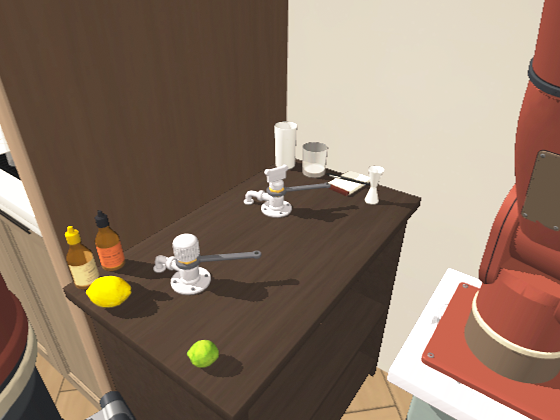

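```bash
python3 -m jog '[[[-1,-0.94,0,0,1],[-1,-0.94,0,0,1],[-1,-0.94,0,0,1],[-1,-0.94,0,0,1],[-1,-0.94,0,0,1],[-1,-0.94,0,0,1],[-1,-0.94,0,0,1],[-1,-0.94,0,0,1]]]'; python3 -m jog '[[[-1,-0.94,0,0.18,1],[-1,-0.94,0,0.18,1],[-1,-0.94,0,0.18,1],[-1,-0.94,0,0.18,1],[-1,-0.94,0,0.18,1],[-1,-0.94,0,0.18,1],[-1,-0.94,0,0.18,1],[-1,-0.94,0,0.18,1]]]'
cat >> h.py <<'E'
def go(p,yaw=None):
    "shares for a world TCP target; yaw = world angle (deg) of tool y"
    s=get_state();R=M(s["ee_rot"]);d=R.T@(np.array(p)-s["tcp_pos"])/250
    y=np.degrees(np.arctan2(R[1,1],R[0,1]));print("tcp",np.round(s["tcp_pos"],1),"yawY",round(y,1),"clock",s["clock"],"q",np.round(s["joint_pos"],2))
    print("shares",np.round(d,3),"spin",None if yaw is None else round(((y-yaw+180)%360-180)/360,4))
def wray(s,px):
    p=optics.camera_params("wrist");H=np.array(p["hand_eye"]);R=M(s["ee_rot"])
    d=np.array([(px[0]-p["cx"])/p["fx"],-(px[1]-p["cy"])/p["fy"],-1.])
    return R@H[:3,3]+s["tcp_pos"],R@H[:3,:3]@d
def wat(s,px,z):
    o,d=wray(s,px);return o+d*(z-o[2])/d[2]
E
python3 -c "
from h import *
go((570,-110,230),-15)"
```

```text
clock: 1.8
tcp_pos: [382.7, 295.5, 231.9]
ee_rot: [0.001, 0.182, 0.983, 0.0]
contact_force: [-0.1, 0.8, 0.9]
opening: 0.994
finger_force: 0.0
clock: 2.6
tcp_pos: [532.9, -12.7, 231.8]
ee_rot: [0.001, 0.683, 0.731, -0.0]
contact_force: [0.3, -0.5, -0.4]
opening: 0.998
finger_force: 0.0
tcp [532.9 -12.7 231.8] yawY 3.9 clock 2.6 q [-0.63  0.09  0.61  1.78 -0.05  1.29  0.06]
shares [-0.398  0.121  0.008] spin 0.0525
```

```bash
python3 -m jog '[[[-0.4,0.12,0,0.052,1],[-0.4,0.12,0,0.052,1],[-0.4,0.12,0,0.052,1],[-0.4,0.12,0,0.052,1]]]'
python3 - <<'E'
from h import *
s=get_state();im=optics.capture("wrist");cv2.imwrite("pics/w1.png",im)
for n,z in [("winged_union",0),("winged_coupling_grip",108),("winged_spanner_grip",56)]:
    print(n,[(np.round(q["at"]),round(q["score"],2),np.round(wat(s,q["at"],z),1)) for q in nets.place_of(n,"wrist")[:2]])
m=nets.outline_of("winged_coupling","wrist")
print([(q["rect"],q["score"]) for q in m]); print(s["tcp_pos"],s["ee_rot"])
E
```

```text
clock: 3.0
tcp_pos: [569.6, -105.1, 231.1]
ee_rot: [0.0, 0.789, 0.614, -0.0]
contact_force: [-0.3, 0.4, -0.2]
opening: 0.997
finger_force: 0.0
winged_union [(array([299., 189.]), 0.89, array([ 587.5, -128.8,    0. ]))]
winged_coupling_grip [(array([303., 215.]), 0.93, array([ 585.8, -123.8,  108. ])), (array([200., 343.]), 0.34, array([ 455. , -230.4,  108. ]))]
winged_spanner_grip [(array([257., 276.]), 0.97, array([ 519.8, -199.3,   56. ])), (array([305., 215.]), 0.66, array([ 587.2, -143.1,   56. ]))]
[([282.2, 181.9, 321.8, 252.5], 0.94)]
[ 569.63484041 -105.10106491  231.13202932] [ 2.64346203e-04  7.89040546e-01  6.14340919e-01 -4.26176386e-04]
```

View pics/w1.png

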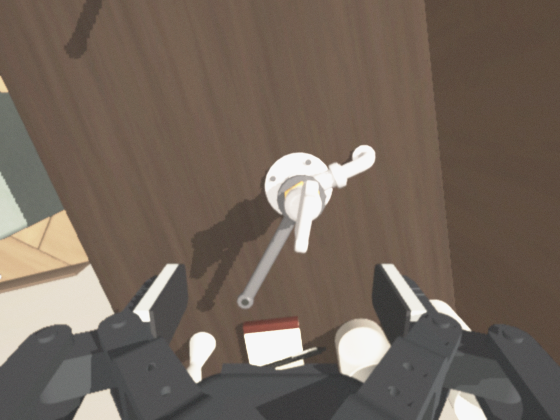

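Union seen at (299,189), plate from (312,184) to (302,250), outlet end at (365,155), spanner end at (245,301).

```bash
python3 - <<'E'
from h import *
s=get_state();A=np.array([586.3,-124.5])
a=wat(s,(312,184),119);b=wat(s,(302,248),119);p=wat(s,(365,156),35);q=wat(s,(245,301),58)
ang=lambda v:round(float(np.degrees(np.arctan2(v[1],v[0]))),1)
print("wing",np.round(a),np.round(b),(a+b)/2,ang(a-b),np.linalg.norm(a-b));print("pipe",p,ang(p[:2]-A),np.linalg.norm(p[:2]-A));print("span",q,ang(q[:2]-A),np.linalg.norm(q[:2]-A))
e=ang(a-b)-90
go((A[0],A[1],160),e)
E
```

```text
wing [599. -92. 119.] [ 578. -146.  119.] [ 588.5491659  -119.12185012  119.        ] 69.1 57.40809343203874
pipe [663.29472883 -97.46053803  35.        ] 19.4 81.6046614579169
span [ 498.59275973 -223.07744779   58.        ] -131.7 131.94723645691542
tcp [ 569.4 -102.   231.4] yawY -13.8 clock 3.25 q [-0.51  0.22  0.71  1.67 -0.15  1.31 -0.01]
shares [-0.072  0.087  0.285] spin 0.0196
```

```bash
python3 -m jog '[[[-0.07,0.08,0.2,0.02,1],[-0.07,0.08,0.2,0.02,1],[-0.07,0.08,0.2,0.02,1],[-0.07,0.08,0.2,0.02,1]]]'
python3 - <<'E'
from h import *
for i in range(2):
    s=get_state();im=optics.capture("wrist");print(s["tcp_pos"],s["clock"])
cv2.imwrite("pics/w2.png",im[100:420,140:420])
for n,z in [("winged_union",0),("winged_coupling_grip",108),("winged_spanner_grip",56)]:
    print(n,[(np.round(q["at"]),round(q["score"],2),np.round(wat(s,q["at"],z),1)) for q in nets.place_of(n,"wrist")[:1]])
print(s["qd"])
E
```

```text
clock: 3.65
tcp_pos: [584.9, -124.8, 182.4]
ee_rot: [0.0, 0.825, 0.566, 0.0]
contact_force: [-0.1, 0.3, 0.3]
opening: 0.997
finger_force: 0.0
[ 584.90955313 -124.8073213   182.3819244 ] 3.65
[ 585.15997315 -124.81541256  182.76239404] 3.7
winged_union [(array([283., 186.]), 0.8, array([ 587.6, -128.1,    0. ]))]
winged_coupling_grip [(array([282., 216.]), 0.59, array([ 587.3, -123.5,  108. ]))]
winged_spanner_grip [(array([248., 292.]), 0.58, array([ 523.6, -200.4,   56. ]))]
[-0.0004717  -0.00567764  0.00375242  0.0006395  -0.00305689 -0.0033
 -0.00133112]
```

View pics/w2.png

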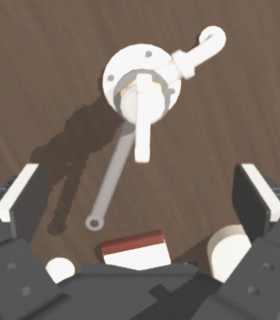

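```bash
python3 - <<'E'
from h import *
s=get_state();A=np.array([587,-124])
ang=lambda v:round(float(np.degrees(np.arctan2(v[1],v[0]))),1)
f=lambda u,v,z:wat(s,(u+140,v+100),z)[:2]
a,b=f(147,80,120),f(141,158,120);print("wing",a,b,ang(a-b))
for u,v in((182,64),(208,41)):
  p=f(u,v,33);print("pipe",p,ang(p-A),np.linalg.norm(p-A))
print("pp",ang(f(208,41,33)-f(182,64,33)))
q=f(95,223,58);print("span",q,ang(q-A),np.linalg.norm(q-A))
go((587,-124,93),ang(a-b)-90)
E
```

```text
wing [600.49043222 -98.06468191] [ 576.58885064 -148.98171211] 64.9
pipe [ 630.77012925 -114.57078459] 12.2 44.77425954371053
pipe [ 659.27669202 -103.38153021] 15.9 75.16010581458693
pp 21.4
span [ 498.07326498 -227.34371941] -130.7 136.33740698763185
tcp [ 585.  -125.2  182.4] yawY -21.2 clock 3.9 q [-0.46  0.31  0.73  1.69 -0.22  1.22 -0.05]
shares [0.007 0.005 0.357] spin 0.0109
```

```bash
python3 -m jog '[[[0.007,0.005,0.18,0.011,1],[0.007,0.005,0.36,0.011,1],[0.007,0.005,0.36,0.011,1],[0.007,0.005,0.36,0.011,0],[0.007,0.005,0.36,0.011,0],[0.007,0.005,0.36,0.011,0],[0.007,0.005,0.36,0.011,0],[0.007,0.005,0.36,0.011,0]]]';python3 -m jog '[[[0,0,0,0,0],[0,0,0,0,0],[0,0,0,0,0],[0,0,0,0,0]]]'; python3 -c "
from h import *
go((587,-124,93),-25);print(get_state()['wrist_torque'])"
```

```text
clock: 4.7
tcp_pos: [586.9, -124.4, 92.3]
ee_rot: [0.0, 0.844, 0.536, 0.001]
contact_force: [0.0, 0.4, -0.5]
opening: 0.146
finger_force: 0.9
clock: 5.1
tcp_pos: [587.5, -124.8, 92.4]
ee_rot: [0.001, 0.844, 0.536, 0.001]
contact_force: [2.1, -1.9, 7.0]
opening: 0.105
finger_force: 60.6
tcp [ 587.5 -124.8   92.4] yawY -25.2 clock 5.1 q [-0.43  0.41  0.7   1.78 -0.3   1.06 -0.06]
shares [ 0.002 -0.003 -0.002] spin -0.0005
[-0.17052383 -0.4013228   0.05013028]
```

Gripped (opening 9 mm, 60 N, small side forces). Turn about 50° clockwise, then feel for the stop.

```bash
python3 -m jog '[[[0,0,0,0.14,0],[0,0,0,0.14,0],[0,0,0,0.14,0],[0,0,0,0.14,0],[0,0,0,0.14,0],[0,0,0,0.14,0],[0,0,0,0.14,0],[0,0,0,0.14,0]]]'; python3 -c "
from h import *
go((587,-124,93),-78);print(get_state()['wrist_torque'])"
```

```text
clock: 5.9
tcp_pos: [587.3, -124.6, 92.4]
ee_rot: [0.0, 0.992, 0.125, 0.001]
contact_force: [2.1, -0.7, 8.8]
opening: 0.102
finger_force: 60.9
tcp [ 587.3 -124.6   92.4] yawY -75.6 clock 5.9 q [-0.57  0.47  0.9   1.78 -0.41  1.08 -0.85]
shares [-0.001 -0.003 -0.003] spin 0.0066
[-0.02829196 -0.15566061 -0.06056251]
```

```bash
for i in 1; do python3 -m jog '[[[0,0,0,0.008,0],[0,0,0,0.008,0],[0,0,0,0.008,0]]]'; python3 -c "
from h import *
go((587,-124,93),-78);print(get_state()['wrist_torque'])"; python3 -m jog '[[[0,0,0,0.008,0],[0,0,0,0.008,0],[0,0,0,0.008,0]]]'; python3 -c "
from h import *
go((587,-124,93),-78);print(get_state()['wrist_torque'])"; done
```

```text
clock: 6.2
tcp_pos: [587.4, -124.6, 92.4]
ee_rot: [0.0, 0.995, 0.1, 0.001]
contact_force: [2.0, -0.1, 7.8]
opening: 0.106
finger_force: 60.8
tcp [ 587.4 -124.6   92.4] yawY -78.5 clock 6.2 q [-0.57  0.47  0.91  1.79 -0.42  1.09 -0.89]
shares [-0.001 -0.003 -0.002] spin -0.0013
[ 0.03803035 -0.16771092 -0.15188323]
clock: 6.5
tcp_pos: [587.4, -124.6, 92.4]
ee_rot: [0.0, 0.997, 0.076, 0.001]
contact_force: [-0.3, -0.8, 8.9]
opening: 0.105
finger_force: 71.0
tcp [ 587.4 -124.6   92.4] yawY -81.2 clock 6.5 q [-0.58  0.48  0.92  1.79 -0.43  1.09 -0.93]
shares [-0.001 -0.003 -0.002] spin -0.009
[-0.15485971 -0.07461382  1.08494009]
```

```bash
python3 -m jog '[[[0,0,0,0,1],[0,0,0,0,1],[0,0,0,0,1],[0,0,0,0,1],[0,0,-0.2,0,1],[0,0,-0.3,0,1],[0,0,-0.3,0,1],[0,0,-0.3,0,1]]]'
python3 - <<'E'
from h import *
s=get_state();im=optics.capture("wrist");s=get_state()
cv2.imwrite("pics/w3.png",im)
for n,z in [("winged_union",0),("winged_coupling_grip",108),("winged_spanner_grip",56)]:
    print(n,[(np.round(q["at"]),round(q["score"],2),np.round(wat(s,q["at"],z),1)) for q in nets.place_of(n,"wrist")[:1]])
go((587,-124,180))
E
```

```text
clock: 7.3
tcp_pos: [586.5, -124.2, 166.3]
ee_rot: [-0.0, 0.997, 0.076, 0.0]
contact_force: [-0.1, 0.4, -0.4]
opening: 1.0
finger_force: 0.0
winged_union [(array([285., 189.]), 0.67, array([ 584.8, -129.2,    0. ]))]
winged_coupling_grip [(array([357., 284.]), 0.69, array([ 551.6, -184.6,  108. ]))]
winged_spanner_grip [(array([357., 286.]), 0.91, array([ 519.9, -203.6,   56. ]))]
tcp [ 585.7 -124.1  165.1] yawY -81.3 clock 7.5 q [-0.63  0.4   0.98  1.71 -0.35  1.22 -0.99]
shares [ 0.005  0.    -0.06 ] spin None
```

View pics/w3.png

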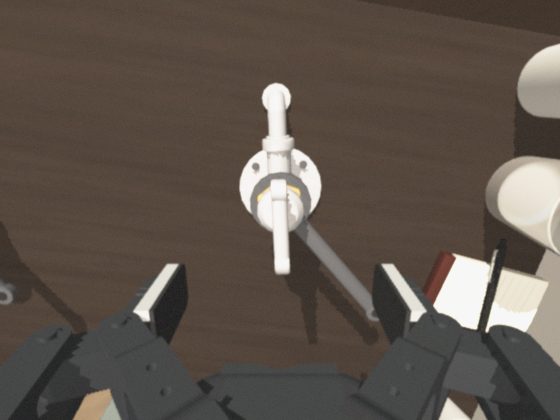

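The wings (279,180)-(282,270) line up with the pipe (276,97); the spanner handle ends at about (375,312).

```bash
python3 -c "
from h import *
go((518.8,-204.1,42),-40.5)"
```

```text
tcp [ 585.7 -124.1  165.1] yawY -81.3 clock 7.5 q [-0.63  0.4   0.98  1.71 -0.35  1.22 -0.99]
shares [-0.312  0.276  0.493] spin -0.1134
```

```bash
python3 -m jog '[[[-0.314,0.28,0,-0.113,1],[-0.314,0.28,0,-0.113,1],[-0.314,0.28,0,-0.113,1],[-0.314,0.28,0,-0.113,1],[-0.314,0.28,0,-0.113,1],[-0.314,0.28,0,-0.113,1],[-0.314,0.28,0.1,-0.113,1],[-0.314,0.28,0.1,-0.113,1]]]'
python3 - <<'E'
from h import *
im=optics.capture("wrist");s=get_state()
cv2.imwrite("pics/w4.png",im)
for n,z in [("winged_union",0),("winged_spanner_grip",56)]:
    print(n,[(np.round(q["at"]),round(q["score"],2),np.round(wat(s,q["at"],z),1)) for q in nets.place_of(n,"wrist")[:1]])
go((518.8,-204.1,42),-40.5)
E
```

```text
clock: 8.3
tcp_pos: [517.7, -204.6, 138.7]
ee_rot: [-0.001, 0.909, 0.416, -0.002]
contact_force: [-0.6, 0.7, -0.3]
opening: 1.0
finger_force: 0.0
winged_union [(array([281.,  71.]), 0.83, array([ 586.6, -126.8,    0. ]))]
winged_spanner_grip [(array([280., 206.]), 0.92, array([ 522.1, -200.8,   56. ]))]
tcp [ 519.3 -205.6  141.7] yawY -40.8 clock 8.45 q [-0.45  0.29  0.88  1.84 -0.24  1.13 -0.19]
shares [ 0.003 -0.005  0.399] spin -0.0007
```

View pics/w4.png

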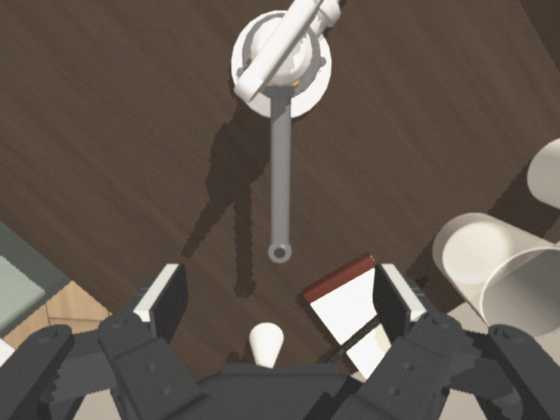

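```bash
python3 -m jog '[[[0,-0.002,0.2,0,1],[0,-0.002,0.4,0,1],[0,-0.002,0.4,0,0.5],[0,-0.002,0.4,0,0],[0,-0.002,0.4,0,0],[0,-0.002,0.4,0,0],[0,-0.002,0.4,0,0],[0,-0.002,0.4,0,0]]]';python3 -m jog '[[[0,0,0,0,0],[0,0,0,0,0],[0,0,0,0,0]]]'; python3 - <<'E'
from h import *
s=get_state();A=np.array([587,-124.3]);t=s["tcp_pos"];v=t[:2]-A
r=np.hypot(*v);ph=np.degrees(np.arctan2(v[1],v[0]));print(r,ph,s["wrist_torque"])
go(t,-80)
R=M(s["ee_rot"])
for d in(8,16,24,32,34,36,38,40,42,44):
    a=np.radians(ph-d);p=np.array([*(A+r*np.array([np.cos(a),np.sin(a)])),t[2]])
    print(d,np.round(R.T@(p-t)/250,3)[:2],round(d/360,3))
E
```

```text
clock: 9.25
tcp_pos: [520.0, -205.2, 43.3]
ee_rot: [0.0, 0.909, 0.418, 0.001]
contact_force: [-3.7, 1.3, 10.8]
opening: 0.145
finger_force: 58.5
clock: 9.55
tcp_pos: [520.0, -205.2, 43.3]
ee_rot: [0.0, 0.909, 0.418, 0.001]
contact_force: [-2.4, 2.0, 11.1]
opening: 0.143
finger_force: 58.5
105.06242292036582 -129.61190208304225 [0.37475598 0.61298341 0.15165921]
tcp [ 520.  -205.2   43.3] yawY -40.6 clock 9.55 q [-0.37  0.42  0.81  1.92 -0.38  0.95 -0.09]
shares [0. 0. 0.] spin 0.1093
8 [ 0.003 -0.059] 0.022
16 [ 0.014 -0.116] 0.044
24 [ 0.033 -0.172] 0.067
32 [ 0.06  -0.224] 0.089
34 [ 0.068 -0.236] 0.094
36 [ 0.076 -0.248] 0.1
38 [ 0.084 -0.26 ] 0.106
40 [ 0.093 -0.272] 0.111
42 [ 0.103 -0.283] 0.117
44 [ 0.113 -0.294] 0.122
```

```bash
python3 -m jog '[[[0.001,-0.03,0,0.011,0],[0.003,-0.059,0,0.022,0],[0.008,-0.088,0,0.033,0],[0.014,-0.116,0,0.044,0],[0.023,-0.144,0,0.056,0],[0.033,-0.172,0,0.067,0],[0.046,-0.198,0,0.078,0],[0.06,-0.224,0,0.089,0]]]'; python3 - <<'E'
from h import *
s=get_state();A=np.array([587,-124.3]);t=s["tcp_pos"];v=t[:2]-A
r=np.hypot(*v);ph=np.degrees(np.arctan2(v[1],v[0]));print(r,ph,s["wrist_torque"])
go(t,-80)
R=M(s["ee_rot"])
for d in(2,4,6,8,10,12):
    a=np.radians(ph-d);p=np.array([*(A+r*np.array([np.cos(a),np.sin(a)])),t[2]])
    print(d,np.round(R.T@(p-t)/250,3)[:2],round(d/360,4))
E
```

```text
clock: 10.35
tcp_pos: [487.7, -157.4, 43.2]
ee_rot: [0.0, 0.989, 0.149, 0.002]
contact_force: [-1.0, 0.8, 12.1]
opening: 0.144
finger_force: 59.7
104.70930378782074 -161.56161378364422 [0.06088311 0.2026346  0.34503182]
tcp [ 487.7 -157.4   43.2] yawY -72.8 clock 10.35 q [-0.61  0.37  0.98  2.04 -0.39  0.93 -0.69]
shares [0. 0. 0.] spin 0.0199
2 [-0.    -0.015] 0.0056
4 [ 0.    -0.029] 0.0111
6 [ 0.001 -0.044] 0.0167
8 [ 0.003 -0.058] 0.0222
10 [ 0.005 -0.073] 0.0278
12 [ 0.007 -0.087] 0.0333
```

```bash
cat > st.py <<'E'
from h import *
s=get_state();v=s["tcp_pos"][:2]-np.array([587,-124.3]);print("ANG",np.degrees(np.arctan2(v[1],v[0])),s["wrist_torque"])
R=M(s["ee_rot"]);print("tool-frame force",R.T@s["contact_force"],"yaw",np.degrees(np.arctan2(R[1,1],R[0,1])))
E
python3 -m jog '[[[0,-0.015,0,0.0056,0],[0,-0.029,0,0.0111,0],[0.001,-0.044,0,0.0167,0],[0.001,-0.044,0,0.0167,0]]]'; python3 st.py
python3 -m jog '[[[0,-0.015,0,0.0056,0],[0,-0.015,0,0.0056,0],[0,-0.015,0,0.0056,0]]]'; python3 st.py
```

```text
clock: 10.75
tcp_pos: [484.7, -146.3, 43.2]
ee_rot: [-0.0, 0.995, 0.098, 0.001]
contact_force: [-3.2, 2.1, 13.7]
opening: 0.144
finger_force: 60.0
ANG -167.87028167929287 [0.4524022  0.68676025 0.21065833]
tool-frame force [ -2.7082733   -2.72943731 -13.69510524] yaw -78.72878341168186
clock: 11.05
tcp_pos: [484.4, -144.8, 43.3]
ee_rot: [0.001, 0.997, 0.081, 0.002]
contact_force: [0.5, -5.9, 8.4]
opening: 0.146
finger_force: 59.9
ANG -168.6821277206557 [-1.27131211 -0.06089601  0.69791954]
tool-frame force [-0.41080155  5.96610076 -8.35794787] yaw -80.70857397605636
```

```bash
python3 -m jog '[[[0,-0.015,0,0.004,0],[0,-0.015,0,0.004,0],[0,-0.015,0,0.004,0],[0,-0.015,0,0.004,0]]]'; python3 st.py
python3 -m jog '[[[0,-0.015,0,0,0],[0,-0.015,0,0,0],[0,-0.015,0,0,0],[0,-0.015,0,0,0]]]'; python3 st.py
```

```text
clock: 11.45
tcp_pos: [484.4, -144.5, 43.5]
ee_rot: [0.004, 0.998, 0.068, 0.003]
contact_force: [6.2, -18.9, -2.6]
opening: 0.142
finger_force: 63.2
ANG -168.84204827056644 [-4.04315121 -1.17352317  1.06666203]
tool-frame force [ 3.57548741 19.55748351  2.79592842] yaw -82.22523193841964
clock: 11.85
tcp_pos: [484.4, -144.3, 43.6]
ee_rot: [0.007, 0.998, 0.067, 0.004]
contact_force: [10.4, -31.8, -12.5]
opening: 0.146
finger_force: 62.8
ANG -168.98005001142366 [-6.82542398 -2.19607345  1.09333607]
tool-frame force [ 6.02463713 32.71677188 13.03987364] yaw -82.35773938986743
```

```bash
python3 -m jog '[[[0,0.02,0,0,0],[0,0.02,0,0,0],[0,0.02,0,0,1],[0,0.02,0,0,1],[0,0.02,0,0,1],[0,0.02,0,0,1],[0,0.02,-0.2,0,1],[0,0.02,-0.4,0,1]]]'; python3 -m jog '[[[-0.1,0,-0.2,0,1],[-0.1,0,-0.3,0,1],[-0.1,0,-0.3,0,1],[-0.1,0,-0.3,0,1]]]'; python3 - <<'E'
from h import *
im=optics.capture("wrist");s=get_state();print(s["tcp_pos"],s["contact_force"])
t=cv2.resize(optics.capture("top")[130:310,130:440],None,fx=2,fy=2)
cv2.imwrite("pics/w5.png",im);cv2.imwrite("pics/t5.png",t)
E
```

```text
clock: 12.65
tcp_pos: [480.7, -140.7, 141.6]
ee_rot: [0.001, 0.998, 0.068, -0.002]
contact_force: [1.3, 1.2, 1.2]
opening: 0.997
finger_force: 0.0
clock: 13.05
tcp_pos: [458.0, -143.2, 217.3]
ee_rot: [-0.002, 0.998, 0.069, 0.002]
contact_force: [-0.0, -0.3, -0.4]
opening: 1.0
finger_force: 0.0
[ 457.45154818 -142.95627882  216.10517852] [-0.56778792  0.3594317  -0.34002174]
```

View pics/w5.png

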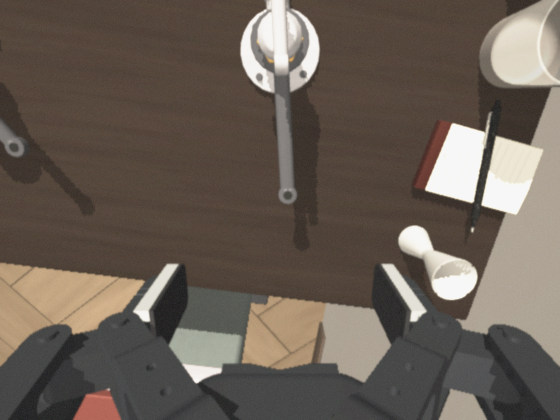

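The wings (278,0)-(281,68) and the handle (ending at 288,195) form one straight line, so both parts are home; the jigger is upright and the gripper is clear.

```bash
python3 -c "
from plant import job;print(job.finish_job())"
```

```text
the job is handed in; nothing more can be done
None
```

I turned the winged coupling clockwise to its stop, then swung the spanner to its stop. The last picture shows the wings and handle in one line with the pipe. I didn't touch the other union, the lime or the jigger, and handed the job in at about 13 s.

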